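# Point out the sensor to be logged, then press the recorder's button

## Task

Show the bench camera which temperature sensor is to be logged: point straight down at the sensor with the broad round mushroom-shaped head, fingertips about 2 cm above the middle of its head, and stay there for three seconds without touching it; do not point at the other two sensors. Then press the large round button on top of the data recorder fully down and let it come up again. Do not touch the sensors or their block, do not press the small button, and leave everything else where it is.

Things in the scene. Friction and masses are not known exactly. Their poses are not given: they have to be found in the camera images.
- mushroom_sensor_top (a point): the middle of the top of the sensor to point at. It stands upright in one of the three wells of the aluminium sensor block (any of them). Black plastic mushroom-shaped head, round, 50 mm across and 28 mm high (flat top 16 mm across), on a steel neck 16 mm across; its top is about 118 mm above the bench. z is up. It is loose in its well and would tip or lift if touched
- plug_sensor_top (a point): the middle of the top of a second sensor, not to be touched: a flat rectangular black plug head, 12 x 36 mm seen from above, 36 mm high; top about 118 mm above the bench
- slim_sensor_top (a point): the middle of the top of a third sensor, not to be touched: a slim straight black round handle 18 mm across, 62 mm high; top about 118 mm above the bench
- mushroom_sensor: the sensor with the mushroom head, weighing 120 g; origin on its axis at the top face of the block, under a steel collar 30 mm across; an 8 mm steel sheath reaches 40 mm down into the well
- plug_sensor: the sensor with the flat plug; origin as for the mushroom sensor
- slim_sensor: the sensor with the slim handle; origin as for the mushroom sensor
- sensor_block: fixed aluminium block, 80 mm (its x) by 240 mm (its y) by 50 mm high, origin at the centre of its underside on the bench; three wells in a row along its y, 80 mm apart, each holding one sensor, in any order
- recorder: fixed grey data recorder, a flat box 130 mm (its x) by 190 mm (its y), top 54 mm above the bench, origin at the centre of its underside; on its top a dark display strip along the +x edge and the two buttons on the -x side, 95 mm apart along y
- large_button_top (a point): the middle of the top of the large round grey push button (34 mm across) in a black housing on the recorder, 76 mm above the bench; pressed straight down, it goes 6 mm and springs back, 5 N when fully down
- large_button (a joint): travel of the large button in m: 0 up, 0.006 fully down
- small_button_top (a point): the middle of the top of the small round push button (18 mm across) on the recorder, not to be pressed
- small_button (a joint): travel of the small button in m: 0 up, 0.004 fully down
- tape_roll: bystander: roll of brown tape lying flat on the bench beyond the work, 90 mm across, 24 mm high; origin at the centre of its underside
- screwdriver: bystander: screwdriver lying on the bench beyond the work; origin near its middle
- parts_tray: bystander: black open plastic tray 100 x 140 x 35 mm beyond the work; origin at the centre of its underside

How it is judged (in metres and radians):
On the way, in this order (a step that is already met when the one before it is completed fails the run):
1. the tool points at the mushroom sensor for 2 s unbroken: grasp point within 22 mm sideways of the middle of its head, fingertips at most about 40 mm above it (horizontal distance between the grasp point and mushroom_sensor_top below 0.022 m and z of the grasp point in the frame of mushroom_sensor_top between 0.012 and 0.062 m), for 2 s.
2. then the large button is pressed fully down (5 mm or more of its 6 mm) (value of joint large_button above 0.005 m), for 0.05 s.
At the end, for the whole second after the job is handed in: both buttons are up again (within 1 mm), all three sensors stand upright at rest in their wells where they were (6 mm), and the tape roll, screwdriver and tray are where they were (10 mm) (value of joint each of large_button, small_button below 0.001 m and distance of each of mushroom_sensor, plug_sensor, slim_sensor from where it was at the start of the episode below 0.006 m and distance of each of tape_roll, screwdriver, parts_tray from where it was at the start of the episode below 0.01 m and angle between each of mushroom_sensor, plug_sensor, slim_sensor's own z axis and vertical below 0.15 rad and linear speed of each of mushroom_sensor, plug_sensor, slim_sensor below 0.02 m/s); the robot touches nothing.
It fails at once if the robot touches a sensor or the sensor block (more than 0.3 N) (contact force between any of the fingers, the arm and mushroom_sensor above 0.3 N or contact force between any of the fingers, the arm and plug_sensor above 0.3 N or contact force between any of the fingers, the arm and slim_sensor above 0.3 N or contact force between any of the fingers, the arm and sensor_block above 0.3 N).
It fails at once if a sensor is lifted, carried or knocked out of place (more than 6 mm) (distance of any of mushroom_sensor, plug_sensor, slim_sensor from where it was at the start of the episode above 0.006 m).
It fails at once if the tool points at one of the other two sensors (within 22 mm sideways and the fingertips within about 40 mm above it) ((horizontal distance between the grasp point and plug_sensor_top below 0.022 m and z of the grasp point in the frame of plug_sensor_top between 0.012 and 0.062 m) or (horizontal distance between the grasp point and slim_sensor_top below 0.022 m and z of the grasp point in the frame of slim_sensor_top between 0.012 and 0.062 m)).
It fails at once if the small button is pressed (more than 1.5 mm) (value of joint small_button above 0.0015 m).
It fails at once if a bystander is moved by more than 10 mm (distance of any of tape_roll, screwdriver, parts_tray from where it was at the start of the episode above 0.01 m).
It also fails if it takes over 48 s, if anything falls off the work surface, if the arm or the gripper's body presses on something with over 40 N, if the wrist force passes 120 N, or if a joint passes its speed limit or range.

## Robot

A 6-joint arm with a two-finger parallel gripper is mounted at the origin on the work surface. World frame = base frame: x ahead of the robot, y to its left, z up, the work surface at z = 0. Lengths are in m, angles in degrees, forces in N, time in s.
With the tool pointing down it reaches from about 0.325 to 0.9 m from the base axis. Payload 3.5 kg.
Tool frame: the origin (TCP) lies at the centre of the arm's flange, where the gripper is bolted on; the fingertips stand 173 mm ahead of it and the grasp point (between the pads) lies 155 mm ahead of it; z points along the fingers, y is the line along which they close (so a half turn about z gives the same grasp; the last joint's range is limited). The gripper opens to 85 mm and grips with 20 to 120 N. Pads are 22 mm wide; open, the fingers measure 114 mm over their backs; the gripper's body (76 mm by 85 mm) begins 54 mm behind the grasp point. The pads swing forward as they close: fully open they stand 13 mm farther back than shut.
Start: joints at [-76.627, 15.837, -1.513, 72.651, 0, 84.076], TCP at [0.207, -0.59, 0.405] pointing down, gripper open.
Joint ranges: [-178.77, 178.77], [-48.84, 107.48], [-61.69, 71.31], [-111.58, 123.2], [-90, 87.43], [-180, 180]. Speed limits (degrees/s): [147.25, 147.25, 180, 180, 180, 180].

## Interface

Orientations are given as [roll, pitch, yaw] about the fixed x, y, z axes, in that order (R = Rz(yaw) Ry(pitch) Rx(roll)).
In Python, from bench import ctrl gives the robot as it stands.
- The arm moves only by the tool step_arm, never from a script. Its argument "steps" is a list of rows, each an object of numbers: "x", "y", "z": the shift along the tool's x, y, z scaled (see below); "wx", "wy", "wz": the turn, a rotation vector about the tool's x, y, z scaled (see below). In form: [{"x": .., "y": .., "z": .., "wx": .., "wy": .., "wz": ..}, ...]. A call has 1 to 20 rows; each row shifts and turns the commanded pose from where the row before left it, along the tool's axes as they then stand; what a row does not reach is not made up. The controller multiplies each number of a shift by 0.02 m and each number of a turn by 4 degrees. A row lasts 1/10 s, in which the tool goes at most 50 mm and 8.59 degrees, less where a joint would pass 70% of its speed; a pose out of reach is approached as far as the arm can. A call with a number of a shift or a turn outside -1 to 1 is refused whole. A call with a gripper value outside its range is refused whole. "gripper" is the closure, from -1 (fully open) to 1 (shut), set as the call begins (left out, the last holds). The fingers move at their own pace and stop on an object; "squeeze" is the grip in N (left out, the last holds). Time passes only in rows, so rows that do not move let the fingers close. It gives the time, the measured TCP pose, the force, the opening and the grip force at its end, in the units of the state.
- ctrl.observe(): the state, without advancing time (a new reading comes with each control period).
- ctrl.grab_frame(name): name is "side" or "top"; returns a dict with "frame" (384x512x3 uint8, red, green, blue), "fx", "fy", "cx", "cy" (pixels), "world_from_camera" (4x4, takes a point from camera to world coordinates). Camera axes: x right, y down, z forward; pixel columns grow to the right and rows downward; lengths in m; the calibration is good to about 2 mm. A picture is of the moment at which its call begins. There is no depth.
- ctrl.job_done(): hands the job in; it is judged then, once.
The state is a dict: "time_s": time; "joint_positions": joint angles; "qd": joint speeds; "joint_torque": joint torques, N m; "ee_pos": TCP position; "ee_rot": TCP orientation; "force": force on the tool from outside, world axes, zero at the start; "torque": the same for the moment, N m; "opening": finger opening in m; "finger_force": force on a finger pad.
Only numpy, scipy, OpenCV 4.12 (cv2) and the standard library are available. Lean on these libraries where they do the work, as an engineer would, in place of code of your own. Each camera call takes 0.05 s, during which the arm holds its last target. There are 200 camera calls.

## Working session

There is one attempt and no reset: what is moved stays moved. The work goes in short steps, Python scripts to look and compute and a tool call to move; the robot and the scene stay as the last step left them, time stands still between calls to the robot, and variables do not carry over. Pictures are saved under pics/ and viewed, at most 10 in all, crops included, and the job is handed in when it is done.

Besides the shell and the picture viewer there is one more tool, called after "Call:" as name(argument=value, ...) on one line, values as JSON. step_arm: Moves the arm, as the interface text tells. Its arguments: {"type":"object","properties":{"steps":{"type":"array","items":{"type":"object","properties":{"x":{"type":"number"},"y":{"type":"number"},"z":{"type":"number"},"wx":{"type":"number"},"wy":{"type":"number"},"wz":{"type":"number"}}}},"gripper":{"type":"number"},"squeeze":{"type":"number"}},"required":["steps"]}

```bash
mkdir -p pics; cat > h.py <<'E'
import numpy as np,cv2,json
def save(name,fn):
    from bench import ctrl
    g=ctrl.grab_frame(name); cv2.imwrite(fn+'.png',g['frame'][:,:,::-1])
    json.dump({k:np.array(g[k]).tolist() for k in g if k!='frame'},open(fn+'.json','w'))
def ray(fn,u,v,z):
    g=json.load(open(fn+'.json'));T=np.array(g['world_from_camera'])
    d=T[:3,:3]@[(u-g['cx'])/g['fx'],(v-g['cy'])/g['fy'],1];o=T[:3,3]
    return (o+d*(z-o[2])/d[2]).round(4)
def proj(fn,p):
    g=json.load(open(fn+'.json'));T=np.array(g['world_from_camera'])
    c=T[:3,:3].T@(np.array(p)-T[:3,3]);return (g['fx']*c[0]/c[2]+g['cx']).round(1),(g['fy']*c[1]/c[2]+g['cy']).round(1)
E
python3 - <<'E'
from h import *
from bench import ctrl
save('top','pics/top0');save('side','pics/side0')
s=ctrl.observe();print(s['time_s'],s['ee_pos'],s['ee_rot'],s['force'],s['opening'])
for n in('top','side'):
    im=cv2.imread(f'pics/{n}0.png');cv2.imwrite(f'pics/{n}0b.png',cv2.resize(im,(800,600)))
    print(np.array(json.load(open(f'pics/{n}0.json'))['world_from_camera']).round(3))
E
```

```text
0.1 [ 0.20645094 -0.5895294   0.40365191] [-1.79883592e+02 -1.22995586e-02  1.92967696e+01] [-0.24765851 -0.5866475  -0.38789961] 0.08537586078176267
[[-0.013 -0.999  0.05   0.53 ]
 [-1.     0.013  0.009 -0.007]
 [-0.01  -0.05  -0.999  1.092]
 [ 0.     0.     0.     1.   ]]
[[-0.745 -0.39   0.542  0.195]
 [-0.667  0.425 -0.612  0.43 ]
 [ 0.008 -0.817 -0.576  0.53 ]
 [ 0.     0.     0.     1.   ]]
```

View pics/top0b.png

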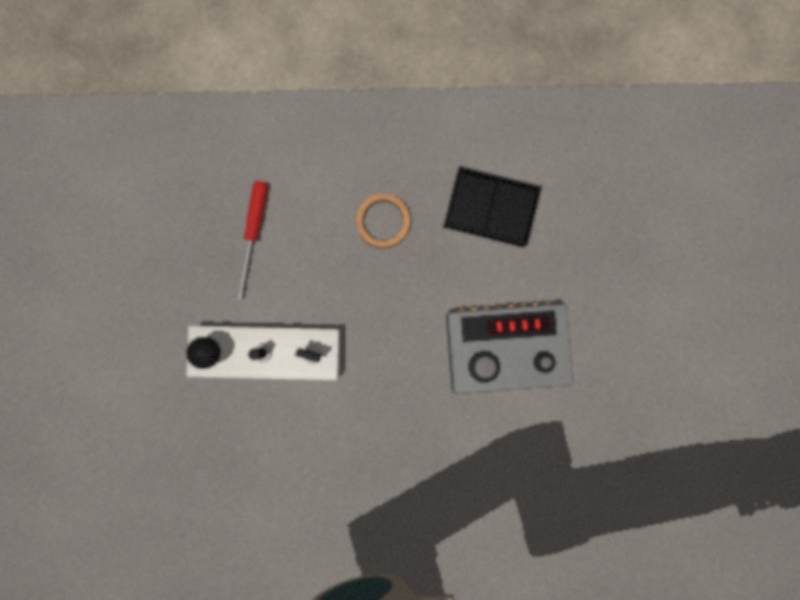

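View pics/side0b.png

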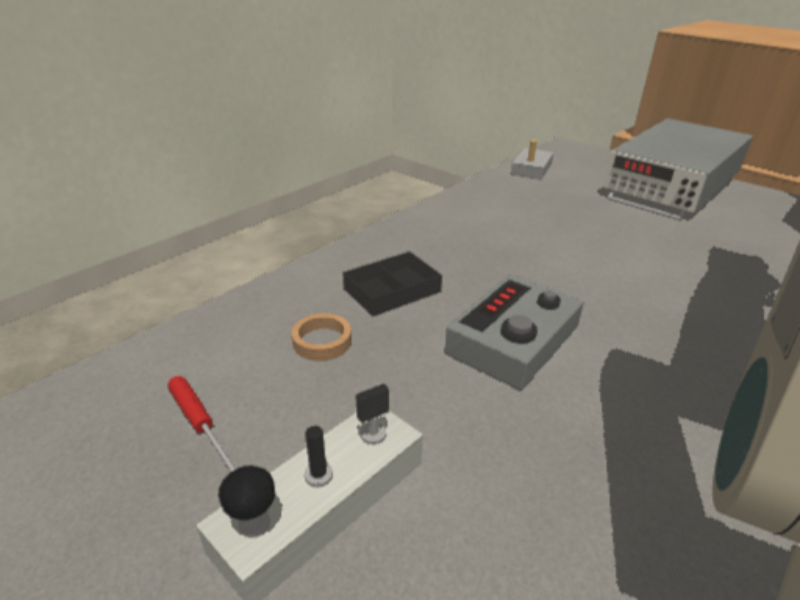

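The top view shows the mushroom head at about (203,352), the slim sensor at (258,352) and the plug at (310,353). The large button is at (484,366) and the small one at (545,362). The side view agrees with this order.

```bash
python3 - <<'E'
from h import *
im=cv2.imread('pics/top0.png');g=im.max(2)
m=(g<50).astype(np.uint8)
n,l,st,c=cv2.connectedComponentsWithStats(m)
for i in range(1,n):
    if st[i,4]>25 and c[i,1]<255: print(st[i],c[i].round(1),ray('pics/top0',*c[i],.1))
for nme,u,v,z in(('mush',203,352,.1),('mush',203,352,.118),('slim',256,353,.118),('plug',305,354,.118),('large',484,366,.076),('small',545,362,.07),('rec',452,392,.054),('rec',572,383,.054),('rec',567,304,.054),('blk',188,379,.05),('blk',338,380,.05),('blk',188,326,.05)):
    p=ray('pics/top0',u*.64,v*.64,z);a,b=proj('pics/side0',p);print(nme,p,'side(800):',(a/.64).round(),(b/.64).round())
a=im[170:260,100:250];b=im[180:260,270:380]
cv2.imwrite('pics/c.png',np.vstack([cv2.resize(a,(600,300),interpolation=2)[:, :600],cv2.resize(b,(412,300),interpolation=2) if 0 else cv2.copyMakeBorder(cv2.resize(b,(412,300),interpolation=2),0,0,0,188,0)]))
E
```

```text
[ 285  108   61   49 2084] [314.8 132.1] [ 0.7233 -0.1624  0.1   ]
[297 200  58  17 572] [323.7 208.4] [ 0.5406 -0.1796  0.1   ]
[120 216  21  19 300] [130.2 225.2] [0.5066 0.2804 0.1   ]
[161 223   9   6  31] [165.8 225.5] [0.505  0.1954 0.1   ]
[193 224  12   6  26] [198.9 226.2] [0.5021 0.1168 0.1   ]
[302 226  17   8  29] [309.9 228.1] [ 0.4945 -0.1459  0.1   ]
[343 226  11  11  40] [346.4 229.5] [ 0.49  -0.232  0.1  ]
mush [0.5065 0.2809 0.1   ] side(800): 246.0 493.0
mush [0.5069 0.2757 0.118 ] side(800): 247.0 476.0
slim [0.5044 0.1964 0.118 ] side(800): 315.0 429.0
plug [0.502  0.1233 0.118 ] side(800): 369.0 392.0
large [ 0.4788 -0.1486  0.076 ] side(800): 518.0 321.0
small [ 0.4835 -0.2444  0.07  ] side(800): 549.0 295.0
rec [ 0.4373 -0.1003  0.054 ] side(800): 523.0 363.0
rec [ 0.4492 -0.2898  0.054 ] side(800): 582.0 300.0
rec [ 0.5741 -0.2853  0.054 ] side(800): 510.0 273.0
blk [0.4626 0.3194 0.05  ] side(800): 248.0 584.0
blk [0.4581 0.0801 0.05  ] side(800): 424.0 434.0
blk [0.5471 0.3196 0.05  ] side(800): 195.0 527.0
```

View pics/c.png

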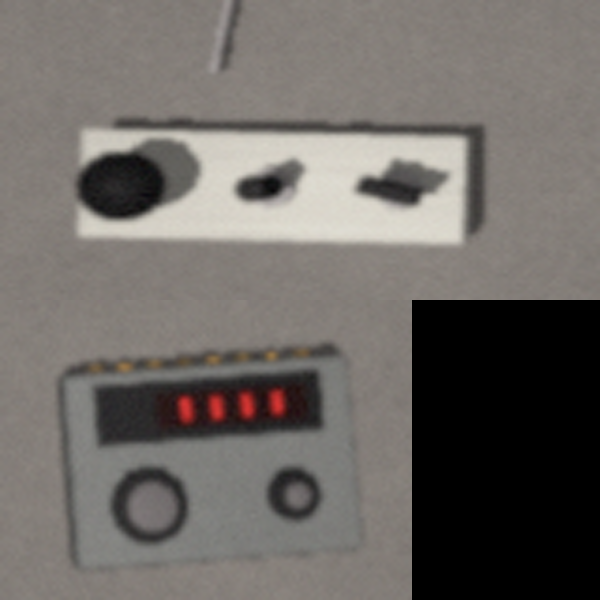

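Call:
step_arm(steps=[{"wz":-1},{"wz":-1},{"wz":-1},{"wz":-1},{"wz":-1},{"wz":-1},{"wz":-1},{"wz":-1},{"wz":-1},{"wz":-1},{"wz":-1},{"wz":-1},{"wz":-1},{"wz":-1},{"wz":-1},{"wz":-1},{"wz":-1},{"wz":-0.68}], gripper=1, squeeze=30)

```text
invalid input at $.steps[0]: expected keys x, y, z, wx, wy, wz
```

Call:
step_arm(steps=[{"x":0,"y":0,"z":0,"wx":0,"wy":0,"wz":-1},{"x":0,"y":0,"z":0,"wx":0,"wy":0,"wz":-1},{"x":0,"y":0,"z":0,"wx":0,"wy":0,"wz":-1},{"x":0,"y":0,"z":0,"wx":0,"wy":0,"wz":-1},{"x":0,"y":0,"z":0,"wx":0,"wy":0,"wz":-1},{"x":0,"y":0,"z":0,"wx":0,"wy":0,"wz":-1},{"x":0,"y":0,"z":0,"wx":0,"wy":0,"wz":-1},{"x":0,"y":0,"z":0,"wx":0,"wy":0,"wz":-1},{"x":0,"y":0,"z":0,"wx":0,"wy":0,"wz":-1},{"x":0,"y":0,"z":0,"wx":0,"wy":0,"wz":-1},{"x":0,"y":0,"z":0,"wx":0,"wy":0,"wz":-1},{"x":0,"y":0,"z":0,"wx":0,"wy":0,"wz":-1},{"x":0,"y":0,"z":0,"wx":0,"wy":0,"wz":-1},{"x":0,"y":0,"z":0,"wx":0,"wy":0,"wz":-1},{"x":0,"y":0,"z":0,"wx":0,"wy":0,"wz":-1},{"x":0,"y":0,"z":0,"wx":0,"wy":0,"wz":-1},{"x":0,"y":0,"z":0,"wx":0,"wy":0,"wz":-1},{"x":0,"y":0,"z":0,"wx":0,"wy":0,"wz":-0.68}], gripper=1, squeeze=30)

```text
time_s: 1.9
ee_pos: [0.2065, -0.5897, 0.404]
ee_rot: [-180.0, -0.1, 90.2]
force: [-0.2, -0.2, 0.0]
opening: 0.0002
finger_force: 0.0
```

Call:
step_arm(steps=[{"x":1,"y":1,"z":0,"wx":0,"wy":0,"wz":0},{"x":1,"y":1,"z":0,"wx":0,"wy":0,"wz":0},{"x":1,"y":1,"z":0,"wx":0,"wy":0,"wz":0},{"x":1,"y":1,"z":0,"wx":0,"wy":0,"wz":0},{"x":1,"y":1,"z":0,"wx":0,"wy":0,"wz":0},{"x":1,"y":1,"z":0,"wx":0,"wy":0,"wz":0},{"x":1,"y":1,"z":0,"wx":0,"wy":0,"wz":0},{"x":1,"y":1,"z":0,"wx":0,"wy":0,"wz":0},{"x":1,"y":1,"z":0,"wx":0,"wy":0,"wz":0},{"x":1,"y":1,"z":0,"wx":0,"wy":0,"wz":0},{"x":1,"y":1,"z":0,"wx":0,"wy":0,"wz":0},{"x":1,"y":1,"z":0,"wx":0,"wy":0,"wz":0},{"x":1,"y":1,"z":0,"wx":0,"wy":0,"wz":0},{"x":1,"y":1,"z":0,"wx":0,"wy":0,"wz":0},{"x":1,"y":1,"z":0,"wx":0,"wy":0,"wz":0},{"x":1,"y":0,"z":0,"wx":0,"wy":0,"wz":0},{"x":1,"y":0,"z":0,"wx":0,"wy":0,"wz":0},{"x":1,"y":0,"z":0,"wx":0,"wy":0,"wz":0},{"x":1,"y":0,"z":0,"wx":0,"wy":0,"wz":0},{"x":1,"y":0,"z":0,"wx":0,"wy":0,"wz":0}])

```text
time_s: 3.9
ee_pos: [0.5051, -0.1885, 0.4045]
ee_rot: [-179.9, -0.0, 90.0]
force: [-0.1, 0.0, -0.1]
opening: -0.0004
finger_force: 0.0
```

Call:
step_arm(steps=[{"x":1,"y":0,"z":0,"wx":0,"wy":0,"wz":0},{"x":1,"y":0,"z":0,"wx":0,"wy":0,"wz":0},{"x":1,"y":0,"z":0,"wx":0,"wy":0,"wz":0},{"x":1,"y":0,"z":0,"wx":0,"wy":0,"wz":0},{"x":1,"y":0,"z":0,"wx":0,"wy":0,"wz":0},{"x":1,"y":0,"z":0,"wx":0,"wy":0,"wz":0},{"x":1,"y":0,"z":0,"wx":0,"wy":0,"wz":0},{"x":1,"y":0,"z":0,"wx":0,"wy":0,"wz":0},{"x":1,"y":0,"z":0,"wx":0,"wy":0,"wz":0},{"x":1,"y":0,"z":0,"wx":0,"wy":0,"wz":0},{"x":1,"y":0,"z":0,"wx":0,"wy":0,"wz":0},{"x":1,"y":0,"z":0,"wx":0,"wy":0,"wz":0},{"x":1,"y":0,"z":0,"wx":0,"wy":0,"wz":0},{"x":1,"y":0,"z":0,"wx":0,"wy":0,"wz":0},{"x":1,"y":0,"z":0,"wx":0,"wy":0,"wz":0},{"x":1,"y":0,"z":0,"wx":0,"wy":0,"wz":0},{"x":1,"y":0,"z":0,"wx":0,"wy":0,"wz":0},{"x":1,"y":0,"z":0,"wx":0,"wy":0,"wz":0}])

```text
time_s: 5.7
ee_pos: [0.5049, 0.1706, 0.4045]
ee_rot: [-179.9, 0.0, 90.0]
force: [1.0, 0.3, 1.6]
opening: -0.0002
finger_force: 0.0
```

Call:
step_arm(steps=[{"x":1,"y":0,"z":0,"wx":0,"wy":0,"wz":0},{"x":1,"y":0,"z":0,"wx":0,"wy":0,"wz":0},{"x":1,"y":0,"z":0,"wx":0,"wy":0,"wz":0},{"x":1,"y":0,"z":0,"wx":0,"wy":0,"wz":0},{"x":1,"y":0,"z":0,"wx":0,"wy":0,"wz":0},{"x":0.4,"y":0,"z":0,"wx":0,"wy":0,"wz":0},{"x":0,"y":0,"z":0,"wx":0,"wy":0,"wz":0},{"x":0,"y":0,"z":0,"wx":0,"wy":0,"wz":0},{"x":0,"y":0,"z":0.8,"wx":0,"wy":0,"wz":0},{"x":0,"y":0,"z":0.8,"wx":0,"wy":0,"wz":0},{"x":0,"y":0,"z":0.8,"wx":0,"wy":0,"wz":0},{"x":0,"y":0,"z":0.6,"wx":0,"wy":0,"wz":0},{"x":0,"y":0,"z":0,"wx":0,"wy":0,"wz":0},{"x":0,"y":0,"z":0,"wx":0,"wy":0,"wz":0}])

```text
time_s: 7.1
ee_pos: [0.5063, 0.2778, 0.3448]
ee_rot: [-180.0, 0.0, 90.0]
force: [-1.0, -0.6, -0.1]
opening: -0.0003
finger_force: 0.0
```

```bash
python3 - <<'E'
from h import *
save('side','pics/s1');save('top','pics/t1')
a=cv2.imread('pics/s1.png');b=cv2.imread('pics/t1.png')
cv2.imwrite('pics/s1b.png',np.hstack([cv2.resize(a[100:,60:360],(500,473)),cv2.resize(b[150:300,60:240],(300,250))[:250] if 0 else cv2.copyMakeBorder(cv2.resize(b[150:300,60:240],(300,250)),0,223,0,0,0)]))
from bench import ctrl
print(ctrl.observe()['ee_pos'])
E
```

```text
[0.50673459 0.27815007 0.34571793]
```

View pics/s1b.png

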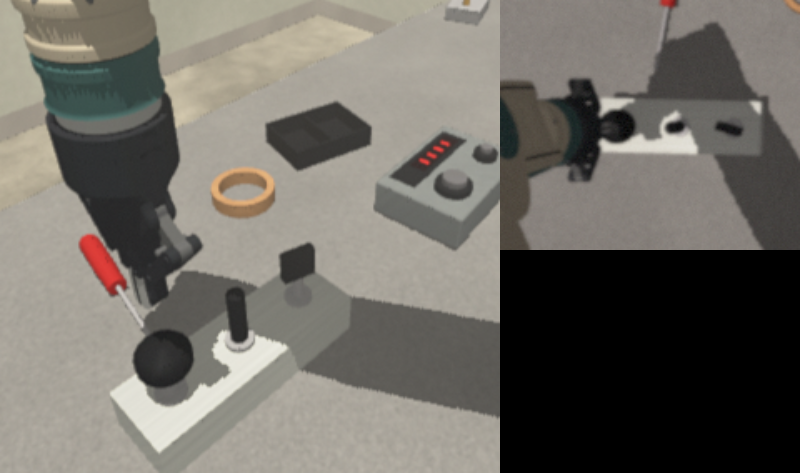

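Both views show the closed fingertips above the mushroom head. In the crop the tip is at (150,303) and the head top at about (163,338). I'll check the tip against its projection.

```bash
python3 - <<'E'
from h import *
for p in([.5067,.278,.173],[.506,.28,.118],[.506,.28,.1]):
    u,v=proj('pics/s1',p);print((u-60)*500/300,(v-100)*473/284)
# head in side image: dark blob
im=cv2.imread('pics/side0.png').max(2);n,l,st,c=cv2.connectedComponentsWithStats((im<60).astype(np.uint8))
for i in range(1,n):
    if st[i,4]>60: print(st[i],c[i].round(1))
print(proj('pics/side0',[.506,.28,.104]))
E
```

```text
151.33333333333337 298.2897887323944
160.16666666666666 344.92359154929585
163.16666666666666 358.4140845070422
[416 106  15  10  91] [423.  110.3]
[ 220  162   62   40 1551] [250.5 180.9]
[296 180  42  32 385] [314.9 196.7]
[344 188  14  10  71] [350.6 193.5]
[321 205  22  15 134] [331.  213.8]
[ 459  229   32   84 1275] [474.3 270.4]
[229 247  19  23 325] [238.  257.5]
[196 273  13  32 291] [201.9 288.4]
[140 298  36  35 945] [157.7 315.1]
(np.float64(157.5), np.float64(313.4))
```

Call:
step_arm(steps=[{"x":0.1,"y":0,"z":0.5,"wx":0,"wy":0,"wz":0},{"x":0,"y":0,"z":0.5,"wx":0,"wy":0,"wz":0},{"x":0,"y":0,"z":0.5,"wx":0,"wy":0,"wz":0},{"x":0,"y":0,"z":0.2,"wx":0,"wy":0,"wz":0},{"x":0,"y":0,"z":0,"wx":0,"wy":0,"wz":0},{"x":0,"y":0,"z":0,"wx":0,"wy":0,"wz":0},{"x":0,"y":0,"z":0,"wx":0,"wy":0,"wz":0},{"x":0,"y":0,"z":0,"wx":0,"wy":0,"wz":0},{"x":0,"y":0,"z":0,"wx":0,"wy":0,"wz":0},{"x":0,"y":0,"z":0,"wx":0,"wy":0,"wz":0},{"x":0,"y":0,"z":0,"wx":0,"wy":0,"wz":0},{"x":0,"y":0,"z":0,"wx":0,"wy":0,"wz":0},{"x":0,"y":0,"z":0,"wx":0,"wy":0,"wz":0},{"x":0,"y":0,"z":0,"wx":0,"wy":0,"wz":0},{"x":0,"y":0,"z":0,"wx":0,"wy":0,"wz":0},{"x":0,"y":0,"z":0,"wx":0,"wy":0,"wz":0},{"x":0,"y":0,"z":0,"wx":0,"wy":0,"wz":0},{"x":0,"y":0,"z":0,"wx":0,"wy":0,"wz":0},{"x":0,"y":0,"z":0,"wx":0,"wy":0,"wz":0},{"x":0,"y":0,"z":0,"wx":0,"wy":0,"wz":0}])

```text
time_s: 9.2
ee_pos: [0.5063, 0.2802, 0.3107]
ee_rot: [180.0, -0.0, 90.0]
force: [-0.4, -0.1, -0.8]
opening: 0.0
finger_force: 0.0
```

Call:
step_arm(steps=[{"x":0,"y":0,"z":0,"wx":0,"wy":0,"wz":0},{"x":0,"y":0,"z":0,"wx":0,"wy":0,"wz":0},{"x":0,"y":0,"z":0,"wx":0,"wy":0,"wz":0},{"x":0,"y":0,"z":0,"wx":0,"wy":0,"wz":0},{"x":0,"y":0,"z":0,"wx":0,"wy":0,"wz":0},{"x":0,"y":0,"z":0,"wx":0,"wy":0,"wz":0},{"x":0,"y":0,"z":0,"wx":0,"wy":0,"wz":0},{"x":0,"y":0,"z":0,"wx":0,"wy":0,"wz":0},{"x":0,"y":0,"z":0,"wx":0,"wy":0,"wz":0},{"x":0,"y":0,"z":0,"wx":0,"wy":0,"wz":0},{"x":0,"y":0,"z":0,"wx":0,"wy":0,"wz":0},{"x":0,"y":0,"z":0,"wx":0,"wy":0,"wz":0},{"x":0,"y":0,"z":0,"wx":0,"wy":0,"wz":0},{"x":0,"y":0,"z":0,"wx":0,"wy":0,"wz":0},{"x":0,"y":0,"z":0,"wx":0,"wy":0,"wz":0},{"x":0,"y":0,"z":0,"wx":0,"wy":0,"wz":0}])

```text
time_s: 10.8
ee_pos: [0.5063, 0.2802, 0.3107]
ee_rot: [-180.0, -0.0, 90.0]
force: [-0.6, 0.7, 0.7]
opening: -0.0001
finger_force: 0.0
```

Call:
step_arm(steps=[{"x":0,"y":0,"z":-0.9,"wx":0,"wy":0,"wz":0},{"x":0,"y":0,"z":-0.9,"wx":0,"wy":0,"wz":0},{"x":0,"y":0,"z":-0.9,"wx":0,"wy":0,"wz":0},{"x":0,"y":0,"z":-0.9,"wx":0,"wy":0,"wz":0},{"x":0,"y":0,"z":-0.9,"wx":0,"wy":0,"wz":0},{"x":0,"y":0,"z":0,"wx":0,"wy":0,"wz":0},{"x":-1,"y":0,"z":0,"wx":0,"wy":0,"wz":0},{"x":-1,"y":0,"z":0,"wx":0,"wy":0,"wz":0},{"x":-1,"y":0,"z":0,"wx":0,"wy":0,"wz":0},{"x":-1,"y":0,"z":0,"wx":0,"wy":0,"wz":0},{"x":-1,"y":0,"z":0,"wx":0,"wy":0,"wz":0},{"x":-1,"y":0,"z":0,"wx":0,"wy":0,"wz":0},{"x":-1,"y":0,"z":0,"wx":0,"wy":0,"wz":0},{"x":-1,"y":0,"z":0,"wx":0,"wy":0,"wz":0},{"x":-1,"y":0,"z":0,"wx":0,"wy":0,"wz":0},{"x":-1,"y":0,"z":0,"wx":0,"wy":0,"wz":0}])

```text
time_s: 12.4
ee_pos: [0.5059, 0.0794, 0.3995]
ee_rot: [-179.9, 0.0, 90.0]
force: [0.9, 0.0, -0.4]
opening: -0.0003
finger_force: 0.0
```

Call:
step_arm(steps=[{"x":-1,"y":-0.7,"z":0,"wx":0,"wy":0,"wz":0},{"x":-1,"y":-0.7,"z":0,"wx":0,"wy":0,"wz":0},{"x":-1,"y":0,"z":0,"wx":0,"wy":0,"wz":0},{"x":-1,"y":0,"z":0,"wx":0,"wy":0,"wz":0},{"x":-1,"y":0,"z":0,"wx":0,"wy":0,"wz":0},{"x":-1,"y":0,"z":0,"wx":0,"wy":0,"wz":0},{"x":-1,"y":0,"z":0,"wx":0,"wy":0,"wz":0},{"x":-1,"y":0,"z":0,"wx":0,"wy":0,"wz":0},{"x":-1,"y":0,"z":0,"wx":0,"wy":0,"wz":0},{"x":-1,"y":0,"z":0,"wx":0,"wy":0,"wz":0},{"x":-1,"y":0,"z":0,"wx":0,"wy":0,"wz":0},{"x":-0.45,"y":0,"z":0,"wx":0,"wy":0,"wz":0},{"x":0,"y":0,"z":0,"wx":0,"wy":0,"wz":0},{"x":0,"y":0,"z":1,"wx":0,"wy":0,"wz":0},{"x":0,"y":0,"z":1,"wx":0,"wy":0,"wz":0},{"x":0,"y":0,"z":1,"wx":0,"wy":0,"wz":0},{"x":0,"y":0,"z":1,"wx":0,"wy":0,"wz":0},{"x":0,"y":0,"z":1,"wx":0,"wy":0,"wz":0},{"x":0,"y":0,"z":0,"wx":0,"wy":0,"wz":0},{"x":0,"y":0,"z":0,"wx":0,"wy":0,"wz":0}])

```text
time_s: 14.4
ee_pos: [0.4782, -0.1481, 0.3006]
ee_rot: [-179.9, -0.0, 90.1]
force: [0.0, -0.4, 1.2]
opening: -0.0002
finger_force: 0.0
```

```bash
python3 - <<'E'
from h import *
save('side','pics/s2');save('top','pics/t2')
a=cv2.imread('pics/s2.png')[120:280,230:430];b=cv2.imread('pics/t2.png')[160:290,250:400]
cv2.imwrite('pics/s2b.png',np.hstack([cv2.resize(a,(450,360)),cv2.resize(b,(350,360))]))
from bench import ctrl
print(ctrl.observe()['ee_pos'])
E
```

```text
[ 0.47896907 -0.14866119  0.30184481]
```

View pics/s2b.png

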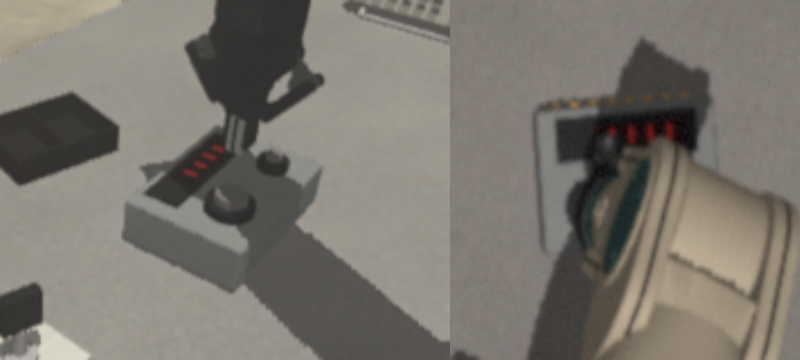

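The fingertips are at (235,150) in the crop, straight above the large button at (230,200). They are about 52 mm up, and the small button is clear.

Call:
step_arm(steps=[{"x":0,"y":0,"z":0.8,"wx":0,"wy":0,"wz":0},{"x":0,"y":0,"z":0.8,"wx":0,"wy":0,"wz":0},{"x":0,"y":0,"z":0.8,"wx":0,"wy":0,"wz":0},{"x":0,"y":0,"z":0.1,"wx":0,"wy":0,"wz":0},{"x":0,"y":0,"z":0.1,"wx":0,"wy":0,"wz":0},{"x":0,"y":0,"z":0.1,"wx":0,"wy":0,"wz":0},{"x":0,"y":0,"z":0,"wx":0,"wy":0,"wz":0},{"x":0,"y":0,"z":0,"wx":0,"wy":0,"wz":0}])

```text
time_s: 15.3
ee_pos: [0.4789, -0.149, 0.2477]
ee_rot: [179.9, 0.0, 90.0]
force: [-0.9, 0.8, 2.3]
opening: 0.0001
finger_force: 1.2
```

Contact has started, at z≈0.248 as predicted. I'll press a further 6 mm in small steps.

Call:
step_arm(steps=[{"x":0,"y":0,"z":0.1,"wx":0,"wy":0,"wz":0},{"x":0,"y":0,"z":0.1,"wx":0,"wy":0,"wz":0},{"x":0,"y":0,"z":0.05,"wx":0,"wy":0,"wz":0},{"x":0,"y":0,"z":0,"wx":0,"wy":0,"wz":0},{"x":0,"y":0,"z":0,"wx":0,"wy":0,"wz":0},{"x":0,"y":0,"z":0,"wx":0,"wy":0,"wz":0}])

```text
time_s: 15.9
ee_pos: [0.479, -0.149, 0.2433]
ee_rot: [179.9, 0.0, 90.0]
force: [-2.4, 1.6, 12.6]
opening: 0.0001
finger_force: 6.1
```

Call:
step_arm(steps=[{"x":0,"y":0,"z":0.04,"wx":0,"wy":0,"wz":0},{"x":0,"y":0,"z":0,"wx":0,"wy":0,"wz":0},{"x":0,"y":0,"z":0,"wx":0,"wy":0,"wz":0}])

```text
time_s: 16.2
ee_pos: [0.4791, -0.149, 0.2432]
ee_rot: [179.9, 0.0, 90.0]
force: [-4.3, 2.1, 17.4]
opening: -0.0002
finger_force: 8.6
```

The force rises while z holds at 0.2432, so the button is at its stop. Lifting off now.

Call:
step_arm(steps=[{"x":0,"y":0,"z":-0.3,"wx":0,"wy":0,"wz":0},{"x":0,"y":0,"z":-0.8,"wx":0,"wy":0,"wz":0},{"x":0,"y":0,"z":-0.8,"wx":0,"wy":0,"wz":0},{"x":0,"y":0,"z":-0.8,"wx":0,"wy":0,"wz":0},{"x":0,"y":0,"z":-0.8,"wx":0,"wy":0,"wz":0},{"x":0,"y":0,"z":-0.8,"wx":0,"wy":0,"wz":0},{"x":0,"y":0,"z":0,"wx":0,"wy":0,"wz":0},{"x":0,"y":0,"z":0,"wx":0,"wy":0,"wz":0},{"x":0,"y":0,"z":0,"wx":0,"wy":0,"wz":0},{"x":0,"y":0,"z":0,"wx":0,"wy":0,"wz":0}])

```text
time_s: 17.2
ee_pos: [0.4779, -0.1486, 0.3256]
ee_rot: [-179.9, -0.1, 90.0]
force: [-0.2, 0.4, -0.3]
opening: -0.0001
finger_force: 0.0
```

```bash
python3 - <<'E'
from h import *
save('side','pics/s3')
a=cv2.imread('pics/side0.png')[230:,100:290].astype(int);b=cv2.imread('pics/s3.png')[230:,100:290].astype(int)
a0=(a.max(2)<60);b0=(b.max(2)<60);print(a0.sum(),b0.sum(),(a0^b0).sum())
from bench import ctrl
s=ctrl.observe();print(s['ee_pos'],s['force'])
print(ctrl.job_done())
E
```

```text
1561 1509 52
[ 0.47796384 -0.1486183   0.32580926] [-0.41765276  0.49981476  0.72143648]
the job is handed in; nothing more can be done
None
```

I held the closed fingertips about 2 cm above the mushroom sensor for over 3 s, then pressed the large button to its stop and lifted clear. The job was handed in at about 17 s; no verdict came back, but the forces and the final image showed no sign of touching or moving a sensor.

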